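# Clear the used coaster into the washing-up tub

### The job

One of the three coasters is sitting in the wooden bay on the counter: it is the used one. Feel your way gently into its well with the fingertips, slide it flat along the counter out of the open side of the bay, and push it off the counter's far edge so that it drops into the blue washing-up tub standing below. Do not lift it or press hard on it, and leave the two clean coasters and the other things where they are.

Things in the scene. Friction and masses are not known exactly. Their poses are not given: they have to be found in the camera images.
- bay: fixed wooden bay: walls 24 mm high, 6 mm thick at the back (local -x) and both sides (local +y, -y), no floor, open to local +x, roughly towards the far edge. 98 mm between the side walls; back wall's inner face at local x = -49 mm, side walls end at x = +35 mm. Origin: on the counter, under the middle of the coaster in it (within 2 mm). No finger fits behind or beside that coaster
- tub: fixed blue open tub, 200 (x) by 180 (y) by 130 mm high, walls 5 mm, on a trolley beyond the counter, square to it. Origin: centre of its underside, 165 mm below the counter top; rim 35 mm below the top. The counter's straight far edge is at x = 0.680 m, parallel to y, 106 mm nearer the robot than this origin. The counter is clear from the bay to the edge
- coaster_black: round black coaster, 94 mm across; round well 82 mm across inside a rim 6 mm wide, 4 mm above the well's floor: a cushioned inlay that gives up to 2.5 mm (about 4 N per mm). The floor's height above the counter differs among the three (4 to 15 mm, not measured: feel it). 80 to 270 g. Origin: centre of the underside, on the counter (z = 0). Any of the three may be in the bay; the others lie elsewhere
- coaster_wood: round dark brown wood coaster, 94 mm across; round well 82 mm across inside a rim 6 mm wide, 4 mm above the well's floor: a cushioned inlay that gives up to 2.5 mm (about 4 N per mm). The floor's height above the counter differs among the three (4 to 15 mm, not measured: feel it). 80 to 270 g. Origin: centre of the underside, on the counter (z = 0). Any of the three may be in the bay; the others lie elsewhere
- coaster_blue: round blue ceramic coaster, 94 mm across; round well 82 mm across inside a rim 6 mm wide, 4 mm above the well's floor: a cushioned inlay that gives up to 2.5 mm (about 4 N per mm). The floor's height above the counter differs among the three (4 to 15 mm, not measured: feel it). 80 to 270 g. Origin: centre of the underside, on the counter (z = 0). Any of the three may be in the bay; the others lie elsewhere
- mug: bystander: white mug, 82 mm across, 95 mm high; origin at the centre of its underside
- sugar_jar: bystander: amber jar with a steel lid, 72 mm across, 100 mm high; origin at the centre of its underside
- glass: bystander: green glass tumbler, 70 mm across, 100 mm high; origin at the centre of its underside
- milk_can: bystander: blue can with a paper band, 66 mm across, 110 mm high; origin at the centre of its underside
- teaspoon: bystander: steel spoon 150 mm long lying on the counter, its own x axis along it
Mind the look-alikes: they are no part of the job. Of the things that look like the bay, the largest one is meant.

How it is judged:
By the outcome, as a careful person would: the job done as asked, in the order asked, and still so for the second after the job is handed in, with the robot touching nothing.
It also fails if it takes over 61 s, if anything falls off the work surface, if the arm or the gripper's body presses on something with over 40 N, if the wrist force passes 120 N, or if a joint passes its speed limit or range.

### The arm

A 6-joint arm with a two-finger parallel gripper is mounted at the origin on the work surface. World frame = base frame: x ahead of the robot, y to its left, z up, the work surface at z = 0. Lengths are in m, angles in rad, forces in N, time in s.
With the tool pointing down it reaches from about 0.275 to 1 m from the base axis. Payload 8.4 kg.
Tool frame: the origin (TCP) lies between the finger pads; the fingertips stand 25 mm ahead of it and the grasp point (between the pads) lies 6 mm ahead of it; z points along the fingers, y is the line along which they close (so a half turn about z gives the same grasp; the last joint's range is limited). The gripper opens to 85 mm and grips with 20 to 120 N. Pads are 22 mm wide; open, the fingers measure 114 mm over their backs; the gripper's body (76 mm by 85 mm) begins 54 mm behind the grasp point. The pads swing forward as they close: fully open they stand 13 mm farther back than shut.
Start: joints at [-1.193, 0.353, 1.633, -0, 1.155, -0.002], TCP at [0.232, -0.58, 0.218] pointing down, gripper open.
Joint ranges: [-2.63, 2.63], [-0.92, 2.1], [0.06, 2.66], [-1.3, 4.44], [0, 2.69], [-3.02, 3.02]. Speed limits (rad/s): [2.22, 2.22, 2.79, 3.14, 3.14, 3.14].

### API

Orientations are given as a rotation vector (axis times angle).
In Python, from rig import status, imaging, robot gives the robot as it stands. The module is installed in compiled form; this text tells all that it offers.
- The arm moves only by the tool apply_moves, never from a script. Its argument "motion" is a list that holds one entry, the list of rows, each a list of 7 numbers: the turn, a rotation vector about the world's x, y, z scaled (see below), then the shift along the world's x, y, z scaled (see below), then the closure, from 0 (fully open) to 1 (shut). A call has 1 to 12 rows; each row is the pose to reach, as a shift and turn from the pose commanded when the call began; what a row does not reach only later rows make up. The controller multiplies each number of a shift by 0.25 m and each number of a turn by pi/4 rad. A row lasts 1/12 s, in which the tool goes at most 41.7 mm and 7.16 degrees, less where a joint would pass 70% of its speed; a pose out of reach is approached as far as the arm can. A call with a number of a shift or a turn outside -1 to 1 is refused whole. A call with a gripper value outside its range is refused whole. The fingers move at their own pace and stop on an object; "grip_force" is the grip in N (left out, the last holds). Time passes only in rows, so rows that repeat a pose let the fingers close. It gives the time, the measured TCP pose, the force, the opening and the grip force at its end, in the units of the state.
- status.observe(): the state, without advancing time (a new reading comes with each control period).
- imaging.capture(name): name is "scene" or "top"; returns the picture (384x512x3 uint8, red, green, blue); there is no depth.
- imaging.camera_info(name): a dict with "K" (3x3 intrinsics, pixels), "eye" and "rotation" of the camera in the world. Camera axes: x right, y up, looking along -z (the intrinsics and any distortion apply to the point x, -y, -z); pixel columns grow to the right and rows downward; lengths in m; the calibration is good to about 2 mm. A picture is of the moment at which its call begins. camera_info takes no time and is no camera call.
- robot.finish_job(): hands the job in; it is judged then, once.
The state is a dict: "time": time; "qpos": joint angles; "joint_vel": joint speeds; "tau": joint torques, N m; "tool_pos": TCP position; "tcp_rot": TCP orientation; "wrist_force": force on the tool from outside, world axes, zero at the start; "torque": the same for the moment, N m; "gripper_width": opening from 0.0 (shut) to 1.0 (fully open); "gripper_force": force on a finger pad.
Only numpy, scipy, OpenCV 4.12 (cv2) and the standard library are available. Lean on these libraries where they do the work, as an engineer would, in place of code of your own. Each camera call takes 0.05 s, during which the arm holds its last target. There are 200 camera calls.

## Working session

There is one attempt and no reset: what is moved stays moved. The work goes in short steps, Python scripts to look and compute and a tool call to move; the robot and the scene stay as the last step left them, time stands still between calls to the robot, and variables do not carry over. Pictures are saved under pics/ and viewed, at most 10 in all, crops included, and the job is handed in when it is done.

Besides the shell and the picture viewer there is one more tool, called after "Emit:" by a JSON object that holds its "fn" and its "kwargs". apply_moves: Moves the arm, as the interface text tells. Its arguments: {"type":"object","properties":{"motion":{"type":"array","items":{"type":"array","items":{"type":"array","items":{"type":"number","minimum":-1,"maximum":1}}}},"grip_force":{"type":"number"}},"required":["motion"]}

```bash
mkdir -p pics; python3 - <<'E'
from rig import status, imaging
import cv2
for n in("scene","top"):
    im=imaging.capture(n); cv2.imwrite(f"pics/{n}0.png",cv2.resize(im[:,:,::-1],(800,600),interpolation=cv2.INTER_CUBIC))
    print(n,imaging.camera_info(n))
print(status.observe())
E
```

```text
scene {'K': array([[474.68120127,   0.        , 255.43523277],
       [  0.        , 474.68120127, 189.75306485],
       [  0.        ,   0.        ,   1.        ]]), 'eye': array([ 1.53209718, -0.21953125,  0.89395815]), 'rotation': array([0.72594028, 0.54022162, 1.21955879])}
top {'K': array([[375.48039196,   0.        , 254.32472092],
       [  0.        , 375.48039196, 188.91508291],
       [  0.        ,   0.        ,   1.        ]]), 'eye': array([0.34507602, 0.0528829 , 1.26857374]), 'rotation': array([ 0.1261796 , -0.11025318, -1.57182065])}
{'time': 0.1, 'qpos': array([-1.19338953e+00,  3.53536176e-01,  1.63405596e+00, -7.27435413e-06,
        1.15519379e+00, -2.36541448e-03]), 'joint_vel': array([-5.99227330e-04, -1.27687750e-03, -1.80455848e-03, -9.03979755e-04,
        2.83020605e-05,  1.18749876e-04]), 'tau': array([-8.19756078e-04, -6.06355619e+01, -3.42819357e+01, -1.04521466e-04,
        3.97930155e-03, -1.71758910e-05]), 'tool_pos': array([ 0.23155016, -0.58005542,  0.21726507]), 'tcp_rot': array([-3.08397389e+00, -5.92749831e-01,  3.59564115e-04]), 'wrist_force': array([-1.09569778, -0.02426807,  0.17478146]), 'torque': array([-0.01255934, -0.02600875,  0.05273357]), 'gripper_force': 0.0, 'gripper_width': 1.0022910242526106}
```

View pics/scene0.png

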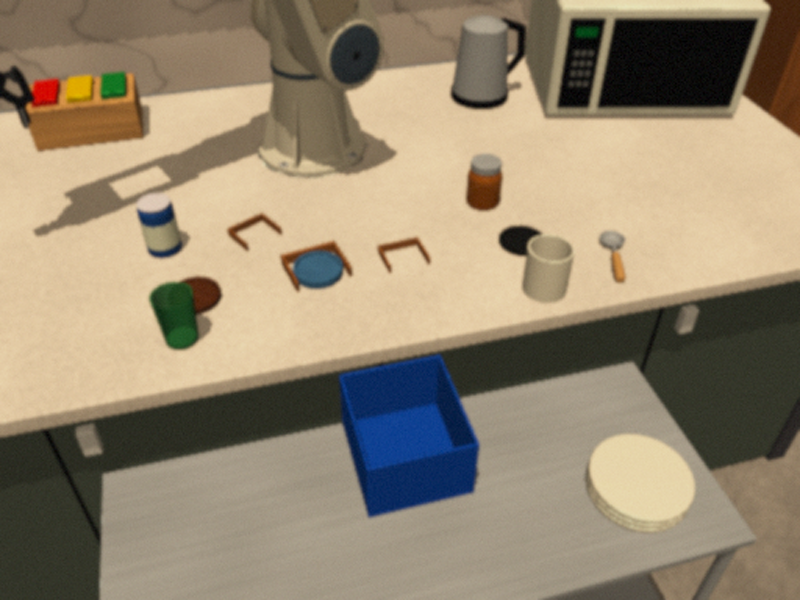

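View pics/top0.png

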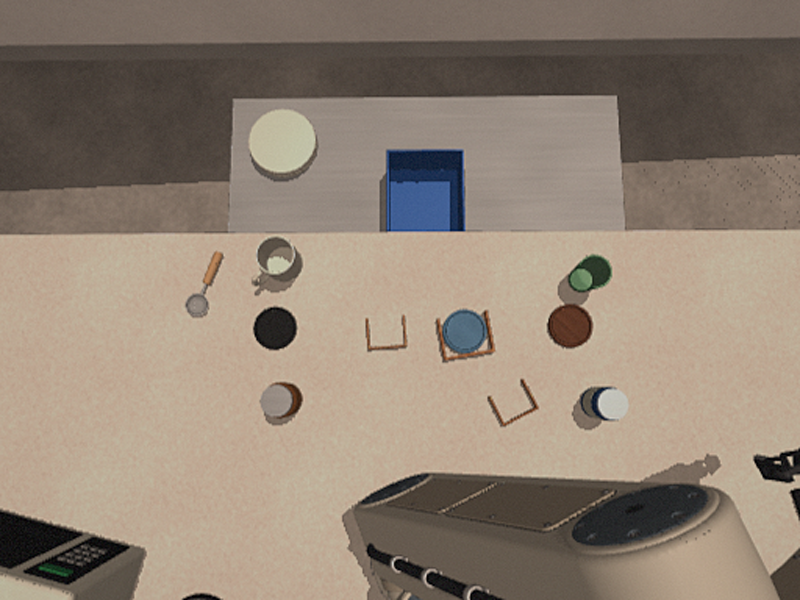

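The blue coaster is in the largest bay, near (464,331) in the top view. The black coaster is at (275,328) and the wood one at (570,326). The tub spans columns 387–464, above the edge line at row 232. Next, an enlarged crop.

```bash
cat > h.py <<'E'
import numpy as np, cv2
from rig import imaging, status
from scipy.spatial.transform import Rotation as R
def px2w(n,u,v,z):  # native pixels
    c=imaging.camera_info(n);K=c["K"]
    d=R.from_rotvec(c["rotation"]).apply([(u-K[0,2])/K[0,0],-(v-K[1,2])/K[1,1],-1])
    return c["eye"]+d*(z-c["eye"][2])/d[2]
def w2px(n,p):
    c=imaging.camera_info(n);K=c["K"]
    q=R.from_rotvec(c["rotation"]).inv().apply(np.array(p)-c["eye"])
    return np.array([K[0,2]+K[0,0]*q[0]/-q[2],K[1,2]-K[1,1]*q[1]/-q[2]])
E
python3 - <<'E'
from h import *
s=512/800
for nm,u,v,z in[("coaster",464,331,.012),("black",275,328,.01),("wood",570,326,.01),("edgeL",300,233,0),("edgeR",600,231,0),("tubL",387,150,-.035),("tubR",464,150,-.035),("tubLn",387,230,-.035),("tubRn",464,230,-.035)]:
    print(nm,px2w("top",u*s,v*s,z).round(4))
im=imaging.capture("top")
cv2.imwrite("pics/crop1.png",cv2.resize(im[140:240,260:360,::-1],(600,600),interpolation=cv2.INTER_CUBIC))
E
```

```text
coaster [ 0.4572 -0.0773  0.012 ]
black [0.4657 0.3295 0.01  ]
wood [ 0.4671 -0.3049  0.01  ]
edgeL [0.6786 0.2818 0.    ]
edgeR [ 0.679 -0.384  0.   ]
tubL [ 0.8858  0.0888 -0.035 ]
tubR [ 0.8844 -0.0908 -0.035 ]
tubLn [ 0.6936  0.089  -0.035 ]
tubRn [ 0.6925 -0.0869 -0.035 ]
```

View pics/crop1.png

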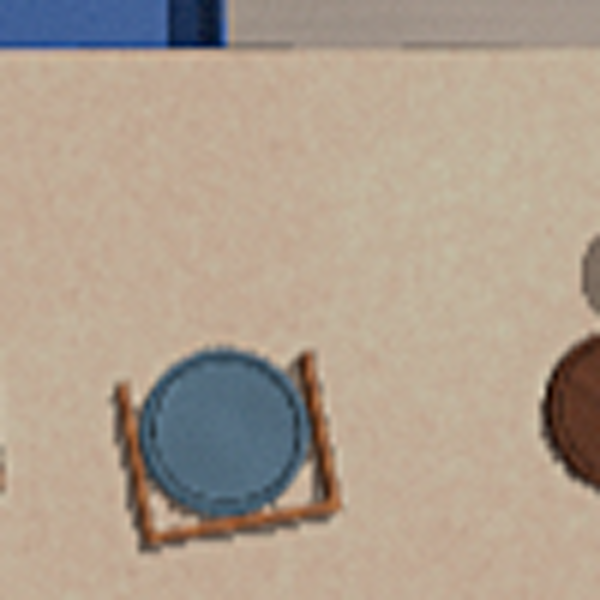

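```bash
python3 - <<'E'
from h import *
f=lambda u,v,z:px2w("top",260+u/6-.4,140+v/6-.4,z)
print("coaster",f(224,432,.012).round(4))
a,b,c,d=[f(*p,.024) for p in((150,535),(335,503),(308,353),(122,385))]
for p in(a,b,c,d):print(p.round(4))
for p,q in((a,d),(b,c)):print(np.degrees(np.arctan2(*(q-p)[1::-1])),np.linalg.norm(q-p))
print("back",np.linalg.norm(b-a),np.degrees(np.arctan2(*(a-b)[1::-1]))-90)
s=status.observe(); M=R.from_rotvec(s["tcp_rot"]).as_matrix();print(M.round(3),np.degrees(np.arctan2(M[1,0],M[0,0])))
E
```

```text
coaster [ 0.458  -0.0772  0.012 ]
[ 0.4004 -0.0342  0.024 ]
[ 0.4175 -0.1361  0.024 ]
[ 0.5007 -0.1235  0.024 ]
[ 0.4833 -0.0199  0.024 ]
9.74220094716761 0.08414586133438803
8.654418553685163 0.08416840435330228
back 0.10340072371234214 9.530712349600137
[[ 0.929  0.371 -0.   ]
 [ 0.371 -0.929  0.001]
 [-0.    -0.001 -1.   ]] 21.761686781906207
```

Emit:
{"fn": "apply_moves", "kwargs": {"motion": [[[0,0,-0.276,0.456,1,0,1],[0,0,-0.276,0.456,1,0,1],[0,0,-0.276,0.456,1,0,1],[0,0,-0.276,0.456,1,0,1],[0,0,-0.276,0.456,1,0,1],[0,0,-0.276,0.456,1,0,1],[0,0,-0.276,0.456,1,0,1],[0,0,-0.276,0.456,1,0,1],[0,0,-0.276,0.456,1,0,1]]], "grip_force": 20}}

```text
time: 0.9
tool_pos: [0.3462, -0.3295, 0.218]
tcp_rot: [3.131, 0.26, 0.0]
wrist_force: [-0.0, -0.7, 0.5]
gripper_width: 0.004
gripper_force: 0.0
```

Emit:
{"fn": "apply_moves", "kwargs": {"motion": [[[0,0,0,0.456,1,0,1],[0,0,0,0.456,1,0,1],[0,0,0,0.456,1,0,1],[0,0,0,0.456,1,0,1],[0,0,0,0.456,1,0,1],[0,0,0,0.456,1,0,1],[0,0,0,0.456,1,0,1],[0,0,0,0.456,1,0,1],[0,0,0,0.456,1,0,1]]]}}

```text
time: 1.65
tool_pos: [0.4603, -0.0805, 0.2177]
tcp_rot: [3.131, 0.259, -0.0]
wrist_force: [-0.4, 0.2, 0.3]
gripper_width: -0.002
gripper_force: 0.0
```

Emit:
{"fn": "apply_moves", "kwargs": {"motion": [[[0,0,0,-0.01,0.012,-0.15,1],[0,0,0,-0.01,0.012,-0.3,1],[0,0,0,-0.01,0.012,-0.44,1],[0,0,0,-0.01,0.012,-0.54,1],[0,0,0,-0.01,0.012,-0.6,1],[0,0,0,-0.01,0.012,-0.6,1],[0,0,0,-0.01,0.012,-0.6,1]]]}}

```text
time: 2.23
tool_pos: [0.4565, -0.0788, 0.0675]
tcp_rot: [-3.131, -0.253, 0.003]
wrist_force: [0.4, -0.2, -0.3]
gripper_width: -0.003
gripper_force: 0.0
```

```bash
python3 - <<'E'
from h import *
for i in range(4): print(status.observe()["wrist_force"].round(2)); im=imaging.capture("scene")
print(w2px("scene",[.458,-.077,.012]))
cv2.imwrite("pics/s2.png",cv2.resize(im[110:210,150:270,::-1],(720,600),interpolation=cv2.INTER_CUBIC))
E
```

```text
[ 0.38 -0.17 -0.35]
[-0.57 -0.32  1.18]
[ 1.06 -0.22  0.27]
[ 0.75  0.14 -0.03]
[201.02063264 171.62419139]
```

View pics/s2.png

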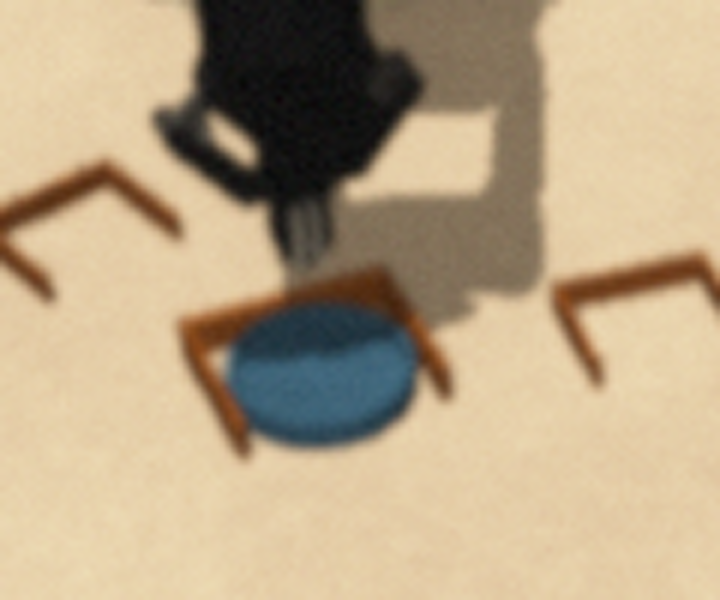

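```bash
python3 - <<'E'
from h import *
s=status.observe();print(s["tool_pos"],s["time"])
for z in(.03,.0425,.055,.0675,.08,.1):
    p=w2px("scene",[.457,-.079,z]);print(z,((p-[150,110])*6+3).round())
im=imaging.capture("scene")
cv2.imwrite("pics/s3.png",cv2.resize(im[60:210,110:310,::-1],(800,600),interpolation=cv2.INTER_CUBIC))
im=imaging.capture("top")
cv2.imwrite("pics/t3.png",cv2.resize(im[140:240,240:360,::-1],(720,600),interpolation=cv2.INTER_CUBIC))
E
```

```text
[ 0.4582113  -0.07815662  0.06917454] 2.4333
0.03 [302. 343.]
0.0425 [300. 323.]
0.055 [299. 302.]
0.0675 [297. 282.]
0.08 [295. 261.]
0.1 [292. 226.]
```

View pics/s3.png

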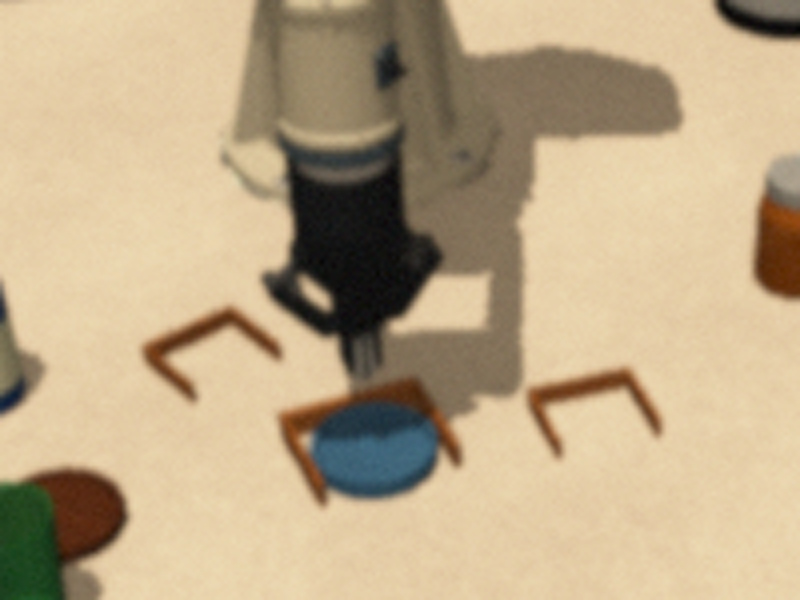

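View pics/t3.png

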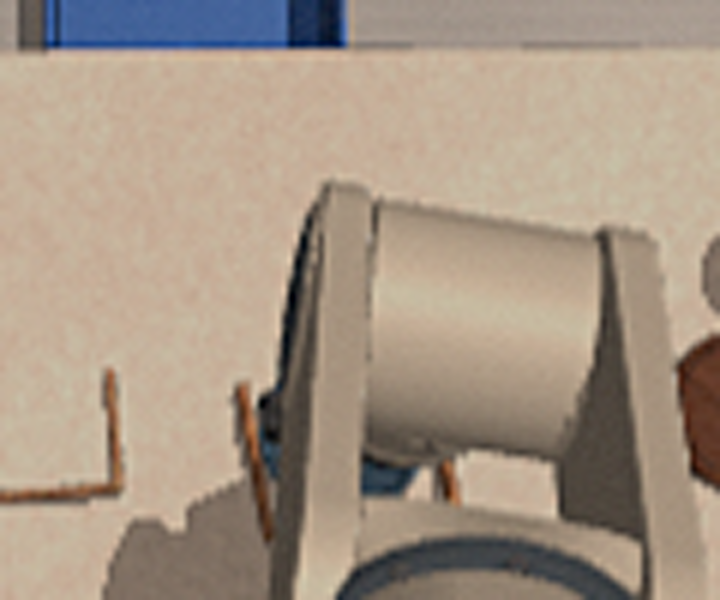

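The tip shows at native (201,154), but the reported pose predicts row 164. I'll check the base projection before going lower.

```bash
python3 - <<'E'
from h import *
print("origin in scene 800px",w2px("scene",[0,0,0])/.64, "front of base r=.08",w2px("scene",[.08,0,0])/.64)
print("edge scene",w2px("scene",[.68,-.3,0])/.64,w2px("scene",[.68,.3,0])/.64)
print("coasters scene: black",w2px("scene",[.4657,.3295,.012])/.64,"wood",w2px("scene",[.467,-.305,.012])/.64)
print("tub corners",[ (w2px("scene",[x,y,-.035])/.64).round() for x,y in((.686,-.09),(.686,.09),(.886,.09),(.886,-.09))])
# tall objects: mug rim top centre, from top image base
print("jar lid top->",px2w("top",276*.64,400*.64,.1),w2px("scene",px2w("top",276*.64,400*.64,.1))/.64)
print("can lid->",w2px("scene",px2w("top",611*.64,403*.64,.11))/.64)
print(status.observe()["qpos"])
E
```

```text
origin in scene 800px [310.45443419 147.00466569] front of base r=.08 [316.90025098 164.48996977]
edge scene [203.14853995 381.71102638] [548.0419502  315.34019808]
coasters scene: black [517.8531121  236.76557827] wood [189.87451925 292.06048108]
tub corners [array([334., 374.]), array([435., 354.]), array([475., 444.]), array([361., 470.])]
jar lid top-> [0.31507505 0.30378071 0.1       ] [482.66653772 160.95940692]
can lid-> [150.76297772 201.49708659]
[-1.71425628e-01  3.20299234e-01  2.09400787e+00 -5.63855797e-05
  7.25124243e-01  1.23649944e+00]
```

The cameras agree at every other height I checked. I'll triangulate a gripper knuckle visible in both views: top native (284.7,208.3), scene native (217.5,122.5).

```bash
python3 - <<'E'
from h import *
for z in np.arange(.06,.2,.02):
    p=px2w("top",284.7,208.3,z); print(z.round(2),p.round(3),w2px("scene",p).round(1))
print([px2w("scene",201,154.5,z).round(3) for z in (.0425,.06,.08)])
E
```

```text
0.06 [ 0.465 -0.033  0.06 ] [215.5 157.5]
0.08 [ 0.463 -0.032  0.08 ] [215.5 151.5]
0.1 [ 0.461 -0.03   0.1  ] [215.5 145.3]
0.12 [ 0.459 -0.029  0.12 ] [215.5 139. ]
0.14 [ 0.457 -0.027  0.14 ] [215.5 132.6]
0.16 [ 0.455 -0.026  0.16 ] [215.5 126.1]
0.18 [ 0.453 -0.024  0.18 ] [215.6 119.4]
0.2 [ 0.451 -0.023  0.2  ] [215.6 112.7]
[array([ 0.417, -0.067,  0.042]), array([ 0.44, -0.07,  0.06]), array([ 0.466, -0.074,  0.08 ])]
```

Emit:
{"fn": "apply_moves", "kwargs": {"motion": [[[0,0,0,0,0,-0.03,1],[0,0,0,0,0,-0.06,1],[0,0,0,0,0,-0.084,1],[0,0,0,0,0,-0.084,1],[0,0,0,0,0,-0.084,1]]]}}

```text
time: 2.95
tool_pos: [0.4566, -0.0773, 0.0462]
tcp_rot: [-3.131, -0.256, 0.003]
wrist_force: [-0.2, 0.5, -0.2]
gripper_width: 0.001
gripper_force: 0.0
```

```bash
python3 - <<'E'
from h import *
for i in range(3):
    im=imaging.capture("scene");s=status.observe(); print(s["wrist_force"].round(2),s["tool_pos"].round(4))
cv2.imwrite("pics/s4.png",cv2.resize(im[110:210,150:270,::-1],(720,600),interpolation=cv2.INTER_CUBIC))
E
```

```text
[0.03 0.5  0.26] [ 0.4569 -0.0773  0.0465]
[-0.16  0.65 -0.05] [ 0.4571 -0.0774  0.0467]
[0.94 0.46 0.42] [ 0.4573 -0.0775  0.0469]
```

View pics/s4.png

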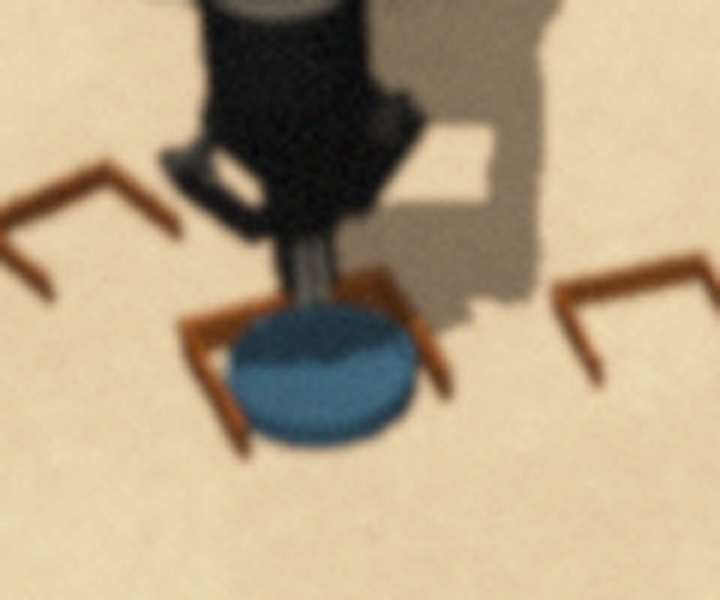

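The tip looks to be around row 300, still above or behind the well. From here I go down by feel in small steps.

Emit:
{"fn": "apply_moves", "kwargs": {"motion": [[[0,0,0,0.004,0,-0.006,1],[0,0,0,0.004,0,-0.012,1],[0,0,0,0.004,0,-0.012,1],[0,0,0,0.004,0,-0.012,1]]]}}

```text
time: 3.43
tool_pos: [0.4582, -0.0775, 0.0438]
tcp_rot: [3.131, 0.256, -0.0]
wrist_force: [-0.2, -0.4, 0.2]
gripper_width: -0.001
gripper_force: 0.0
```

Emit:
{"fn": "apply_moves", "kwargs": {"motion": [[[0,0,0,0,0,-0.005,1],[0,0,0,0,0,-0.01,1],[0,0,0,0,0,-0.01,1],[0,0,0,0,0,-0.01,1]]]}}

```text
time: 3.77
tool_pos: [0.4581, -0.0774, 0.0413]
tcp_rot: [-3.131, -0.256, 0.0]
wrist_force: [-0.1, -0.6, 0.0]
gripper_width: -0.001
gripper_force: 0.0
```

Emit:
{"fn": "apply_moves", "kwargs": {"motion": [[[0,0,0,0,0,-0.004,1],[0,0,0,0,0,-0.008,1],[0,0,0,0,0,-0.008,1],[0,0,0,0,0,-0.008,1]]]}}

```text
time: 4.1
tool_pos: [0.4581, -0.0774, 0.0393]
tcp_rot: [-3.131, -0.256, 0.0]
wrist_force: [-0.4, 0.4, 0.3]
gripper_width: 0.001
gripper_force: 0.0
```

Emit:
{"fn": "apply_moves", "kwargs": {"motion": [[[0,0,0,0,0,-0.003,1],[0,0,0,0,0,-0.006,1],[0,0,0,0,0,-0.006,1],[0,0,0,0,0,-0.006,1]]]}}

```text
time: 4.43
tool_pos: [0.4582, -0.0774, 0.0378]
tcp_rot: [-3.131, -0.256, 0.0]
wrist_force: [-0.1, 0.0, 0.4]
gripper_width: 0.003
gripper_force: 0.0
```

Emit:
{"fn": "apply_moves", "kwargs": {"motion": [[[0,0,0,0,0,-0.003,1],[0,0,0,0,0,-0.006,1],[0,0,0,0,0,-0.006,1],[0,0,0,0,0,-0.006,1]]]}}

```text
time: 4.77
tool_pos: [0.4582, -0.0775, 0.0363]
tcp_rot: [-3.131, -0.256, 0.0]
wrist_force: [0.9, 0.3, 1.0]
gripper_width: -0.001
gripper_force: 0.0
```

Emit:
{"fn": "apply_moves", "kwargs": {"motion": [[[0,0,0,0,0,-0.003,1],[0,0,0,0,0,-0.005,1],[0,0,0,0,0,-0.005,1],[0,0,0,0,0,-0.005,1]]]}}

```text
time: 5.1
tool_pos: [0.4582, -0.0774, 0.0351]
tcp_rot: [-3.131, -0.256, 0.0]
wrist_force: [1.2, 0.4, 0.0]
gripper_width: 0.0
gripper_force: 0.0
```

```bash
python3 - <<'E'
from h import *
f=[]
for i in range(6):
    imaging.capture("scene");s=status.observe();f.append(s["wrist_force"])
print(np.mean(f,0).round(2),s["tool_pos"].round(4),s["time"])
E
```

```text
[ 0.04 -0.18  0.15] [ 0.4583 -0.0775  0.0352] 5.4
```

No contact yet, with the nominal tip at about 10 mm. I keep going down.

Emit:
{"fn": "apply_moves", "kwargs": {"motion": [[[0,0,0,0,0,-0.003,1],[0,0,0,0,0,-0.006,1],[0,0,0,0,0,-0.006,1],[0,0,0,0,0,-0.006,1]]]}}

```text
time: 5.73
tool_pos: [0.4581, -0.0774, 0.0336]
tcp_rot: [-3.131, -0.256, 0.0]
wrist_force: [0.5, 0.8, 0.1]
gripper_width: 0.004
gripper_force: 0.0
```

Emit:
{"fn": "apply_moves", "kwargs": {"motion": [[[0,0,0,0,0,-0.003,1],[0,0,0,0,0,-0.006,1],[0,0,0,0,0,-0.006,1],[0,0,0,0,0,-0.006,1]]]}}

```text
time: 6.07
tool_pos: [0.4582, -0.0775, 0.0321]
tcp_rot: [-3.131, -0.256, 0.0]
wrist_force: [-0.1, -0.6, 0.5]
gripper_width: 0.001
gripper_force: 0.0
```

Emit:
{"fn": "apply_moves", "kwargs": {"motion": [[[0,0,0,0,0,-0.003,1],[0,0,0,0,0,-0.006,1],[0,0,0,0,0,-0.006,1],[0,0,0,0,0,-0.006,1]]]}}

```text
time: 6.4
tool_pos: [0.4582, -0.0775, 0.0306]
tcp_rot: [-3.131, -0.256, 0.0]
wrist_force: [0.2, -0.4, 1.2]
gripper_width: 0.001
gripper_force: 0.0
```

```bash
cat > f.py <<'E'
from h import *
f=[]
for i in range(5):
    im=imaging.capture("scene");s=status.observe();f.append(s["wrist_force"])
print(np.mean(f,0).round(2),s["tool_pos"].round(4),s["time"])
cv2.imwrite("pics/s5.png",cv2.resize(im[110:210,150:270,::-1],(720,600),interpolation=cv2.INTER_CUBIC))
E
python3 f.py
```

```text
[-0.37 -0.05 -0.01] [ 0.4582 -0.0775  0.0306] 6.65
```

View pics/s5.png

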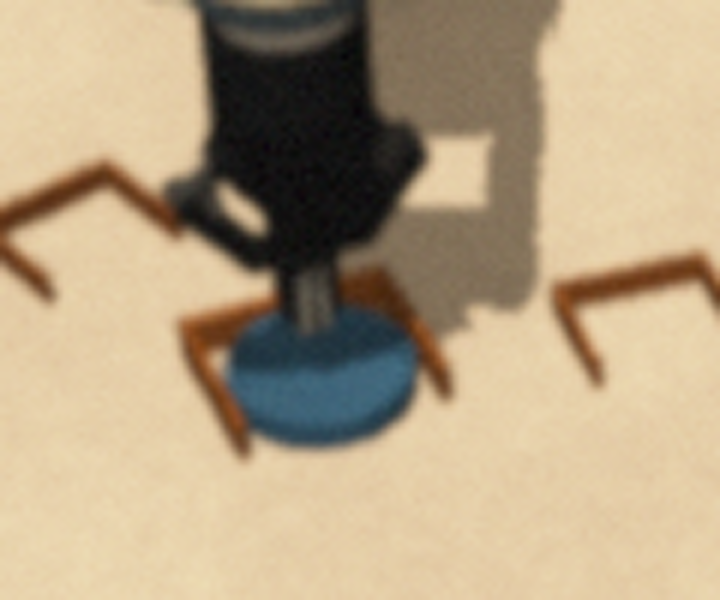

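By the image, the tip (crop row 330) is still about 25 mm above the well floor at this x, which fits the force readings. I continue by feel.

Emit:
{"fn": "apply_moves", "kwargs": {"motion": [[[0,0,0,0,0,-0.004,1],[0,0,0,0,0,-0.008,1],[0,0,0,0,0,-0.008,1],[0,0,0,0,0,-0.008,1]]]}}

```text
time: 6.98
tool_pos: [0.4581, -0.0775, 0.0285]
tcp_rot: [-3.131, -0.256, 0.0]
wrist_force: [0.1, -0.7, -0.7]
gripper_width: -0.002
gripper_force: 0.0
```

Emit:
{"fn": "apply_moves", "kwargs": {"motion": [[[0,0,0,0,0,-0.004,1],[0,0,0,0,0,-0.008,1],[0,0,0,0,0,-0.008,1],[0,0,0,0,0,-0.008,1]]]}}

```text
time: 7.32
tool_pos: [0.4581, -0.0774, 0.0265]
tcp_rot: [-3.131, -0.256, 0.0]
wrist_force: [0.8, 0.1, 0.3]
gripper_width: -0.004
gripper_force: 0.0
```

Emit:
{"fn": "apply_moves", "kwargs": {"motion": [[[0,0,0,0,0,-0.004,1],[0,0,0,0,0,-0.008,1],[0,0,0,0,0,-0.008,1],[0,0,0,0,0,-0.008,1]]]}}

```text
time: 7.65
tool_pos: [0.4581, -0.0775, 0.0245]
tcp_rot: [-3.131, -0.256, 0.0]
wrist_force: [0.1, 0.6, -0.2]
gripper_width: 0.001
gripper_force: 0.0
```

Emit:
{"fn": "apply_moves", "kwargs": {"motion": [[[0,0,0,0,0,-0.004,1],[0,0,0,0,0,-0.008,1],[0,0,0,0,0,-0.008,1],[0,0,0,0,0,-0.008,1]]]}}

```text
time: 7.98
tool_pos: [0.4581, -0.0775, 0.0226]
tcp_rot: [-3.131, -0.256, 0.0]
wrist_force: [0.2, -0.3, -0.4]
gripper_width: 0.001
gripper_force: 0.0
```

Emit:
{"fn": "apply_moves", "kwargs": {"motion": [[[0,0,0,0,0,-0.004,1],[0,0,0,0,0,-0.008,1],[0,0,0,0,0,-0.008,1],[0,0,0,0,0,-0.008,1]]]}}

```text
time: 8.32
tool_pos: [0.4581, -0.0775, 0.0206]
tcp_rot: [-3.131, -0.256, 0.0]
wrist_force: [-0.3, -0.3, 1.1]
gripper_width: 0.002
gripper_force: 0.0
```

Emit:
{"fn": "apply_moves", "kwargs": {"motion": [[[0,0,0,0,0,-0.004,1],[0,0,0,0,0,-0.008,1],[0,0,0,0,0,-0.008,1],[0,0,0,0,0,-0.008,1]]]}}

```text
time: 8.65
tool_pos: [0.4581, -0.0775, 0.0186]
tcp_rot: [-3.131, -0.256, 0.0]
wrist_force: [0.5, 0.1, -0.1]
gripper_width: 0.002
gripper_force: 0.0
```

Emit:
{"fn": "apply_moves", "kwargs": {"motion": [[[0,0,0,0,0,-0.004,1],[0,0,0,0,0,-0.008,1],[0,0,0,0,0,-0.008,1],[0,0,0,0,0,-0.008,1]]]}}

```text
time: 8.98
tool_pos: [0.4582, -0.0775, 0.0166]
tcp_rot: [-3.131, -0.256, 0.0]
wrist_force: [-0.4, -0.3, -0.3]
gripper_width: -0.0
gripper_force: 0.0
```

Emit:
{"fn": "apply_moves", "kwargs": {"motion": [[[0,0,0,0,0,-0.004,1],[0,0,0,0,0,-0.008,1],[0,0,0,0,0,-0.008,1],[0,0,0,0,0,-0.008,1]]]}}

```text
time: 9.32
tool_pos: [0.4582, -0.0775, 0.0146]
tcp_rot: [-3.131, -0.256, 0.0]
wrist_force: [-0.2, 0.8, -0.5]
gripper_width: -0.004
gripper_force: 0.0
```

Emit:
{"fn": "apply_moves", "kwargs": {"motion": [[[0,0,0,0,0,-0.004,1],[0,0,0,0,0,-0.008,1],[0,0,0,0,0,-0.008,1],[0,0,0,0,0,-0.008,1]]]}}

```text
time: 9.65
tool_pos: [0.4582, -0.0775, 0.0126]
tcp_rot: [-3.131, -0.256, 0.0]
wrist_force: [-0.6, -0.1, 0.1]
gripper_width: -0.001
gripper_force: 0.0
```

Emit:
{"fn": "apply_moves", "kwargs": {"motion": [[[0,0,0,0,0,-0.004,1],[0,0,0,0,0,-0.006,1],[0,0,0,0,0,-0.006,1],[0,0,0,0,0,-0.006,1]]]}}

```text
time: 9.98
tool_pos: [0.4582, -0.0775, 0.0111]
tcp_rot: [-3.131, -0.256, 0.0]
wrist_force: [-0.4, 0.4, -0.8]
gripper_width: -0.001
gripper_force: 0.0
```

Emit:
{"fn": "apply_moves", "kwargs": {"motion": [[[0,0,0,0,0,-0.004,1],[0,0,0,0,0,-0.006,1],[0,0,0,0,0,-0.006,1],[0,0,0,0,0,-0.006,1]]]}}

```text
time: 10.32
tool_pos: [0.4582, -0.0775, 0.0096]
tcp_rot: [-3.131, -0.256, 0.0]
wrist_force: [-0.9, 0.2, -0.4]
gripper_width: -0.001
gripper_force: 0.0
```

Emit:
{"fn": "apply_moves", "kwargs": {"motion": [[[0,0,0,0,0,-0.004,1],[0,0,0,0,0,-0.006,1],[0,0,0,0,0,-0.006,1],[0,0,0,0,0,-0.006,1]]]}}

```text
time: 10.65
tool_pos: [0.4582, -0.0775, 0.0081]
tcp_rot: [-3.131, -0.256, 0.0]
wrist_force: [-0.7, -0.2, 0.3]
gripper_width: -0.002
gripper_force: 0.0
```

```bash
sed -i 's/s5.png/s6.png/' f.py; python3 f.py; python3 -c "
from h import *
for z in(.0,.01,.02,.03,.04): print(z,((w2px('scene',[.469,-.0775,z])-[150,110])*6+3).round())"
```

```text
[-0.3  -0.28 -0.03] [ 0.4582 -0.0775  0.0081] 10.9
0.0 [314. 406.]
0.01 [313. 390.]
0.02 [311. 374.]
0.03 [310. 358.]
0.04 [308. 342.]
```

View pics/s6.png

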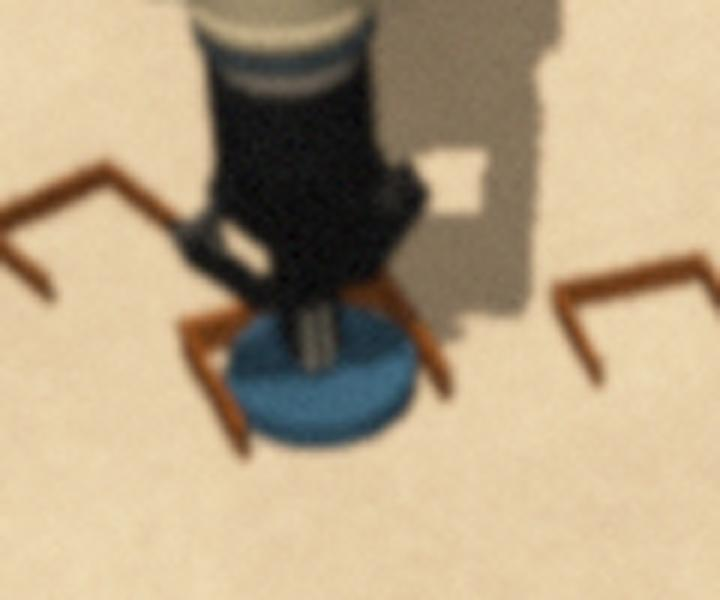

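The tip is at crop row 370 over the middle of the well, roughly 15–22 mm high. I continue in small steps.

Emit:
{"fn": "apply_moves", "kwargs": {"motion": [[[0,0,0,0,0,-0.004,1],[0,0,0,0,0,-0.006,1],[0,0,0,0,0,-0.006,1],[0,0,0,0,0,-0.006,1]]]}}

```text
time: 11.23
tool_pos: [0.4582, -0.0775, 0.0066]
tcp_rot: [-3.131, -0.256, 0.0]
wrist_force: [-0.4, 1.0, -0.6]
gripper_width: -0.003
gripper_force: 0.0
```

Emit:
{"fn": "apply_moves", "kwargs": {"motion": [[[0,0,0,0,0,-0.004,1],[0,0,0,0,0,-0.006,1],[0,0,0,0,0,-0.006,1],[0,0,0,0,0,-0.006,1]]]}}

```text
time: 11.57
tool_pos: [0.4582, -0.0775, 0.0051]
tcp_rot: [-3.131, -0.256, 0.0]
wrist_force: [0.8, 0.3, -0.7]
gripper_width: -0.002
gripper_force: 0.0
```

Emit:
{"fn": "apply_moves", "kwargs": {"motion": [[[0,0,0,0,0,-0.004,1],[0,0,0,0,0,-0.006,1],[0,0,0,0,0,-0.006,1],[0,0,0,0,0,-0.006,1]]]}}

```text
time: 11.9
tool_pos: [0.4582, -0.0774, 0.0036]
tcp_rot: [-3.131, -0.256, 0.0]
wrist_force: [-0.6, 1.4, -0.6]
gripper_width: 0.003
gripper_force: 0.0
```

Emit:
{"fn": "apply_moves", "kwargs": {"motion": [[[0,0,0,0,0,-0.004,1],[0,0,0,0,0,-0.006,1],[0,0,0,0,0,-0.006,1],[0,0,0,0,0,-0.006,1]]]}}

```text
time: 12.23
tool_pos: [0.4581, -0.0774, 0.0021]
tcp_rot: [-3.131, -0.256, 0.0]
wrist_force: [0.0, 0.5, -0.5]
gripper_width: 0.002
gripper_force: 0.0
```

Emit:
{"fn": "apply_moves", "kwargs": {"motion": [[[0,0,0,0,0,-0.004,1],[0,0,0,0,0,-0.006,1],[0,0,0,0,0,-0.006,1],[0,0,0,0,0,-0.006,1]]]}}

```text
time: 12.57
tool_pos: [0.4583, -0.0775, 0.0007]
tcp_rot: [3.131, 0.256, 0.0]
wrist_force: [0.6, 0.1, 1.7]
gripper_width: 0.0
gripper_force: 0.9
```

```bash
python3 f.py
```

```text
[0.33 0.17 1.72] [ 0.4583 -0.0775  0.0007] 12.8167
```

The floor was felt at TCP z ≈ 1.1 mm. I ease up slightly and slide forward along the bay axis to the far rim.

Emit:
{"fn": "apply_moves", "kwargs": {"motion": [[[0,0,0,0,0,0.003,1],[0,0,0,0.016,0.003,0.003,1],[0,0,0,0.032,0.005,0.003,1],[0,0,0,0.048,0.008,0.003,1],[0,0,0,0.064,0.011,0.003,1],[0,0,0,0.08,0.013,0.003,1],[0,0,0,0.096,0.016,0.003,1],[0,0,0,0.104,0.017,0.003,1],[0,0,0,0.112,0.019,0.003,1],[0,0,0,0.12,0.02,0.003,1],[0,0,0,0.128,0.021,0.003,1],[0,0,0,0.136,0.022,0.003,1]]]}}

```text
time: 13.82
tool_pos: [0.492, -0.0719, 0.0013]
tcp_rot: [-3.131, -0.256, 0.001]
wrist_force: [-2.3, 1.0, 0.9]
gripper_width: -0.001
gripper_force: 0.7
```

```bash
cat > c.py <<'E'
from h import *
f=[]
for i in range(4):
    im=imaging.capture("scene");s=status.observe();f.append(s["wrist_force"])
print(np.mean(f,0).round(2),s["tool_pos"].round(4),s["time"])
# blue coaster front outline in scene: ceramic hue, restricted region
h=cv2.cvtColor(im,cv2.COLOR_RGB2HSV)
m=((h[...,0]>95)&(h[...,0]<112)&(h[...,1]>90)&(h[...,1]<200)&(h[...,2]>60)).astype(np.uint8)
m[:130]=0;m[:,:150]=0;m[:,320:]=0
n,l,st,ce=cv2.connectedComponentsWithStats(m)
for k in np.argsort(-st[1:,4])[:3]+1: print(st[k],ce[k].round(1), "front pt",px2w("scene",ce[k][0],st[k][1]+st[k][3],.003).round(3))
E
python3 c.py
```

```text
[-0.63 -0.27  0.2 ] [ 0.4924 -0.072   0.0014] 14.0167
[189 168  30  17 252] [202.7 176.8] front pt [ 0.508 -0.082  0.003]
[222 227  54  12  77] [247.3 233.2] front pt [ 0.742 -0.013  0.003]
[277 226  22  42  61] [288.6 244.1] front pt [0.858 0.059 0.003]
```

Moving force was −2.3 N, so the rim is engaged. I continue out of the bay.

Emit:
{"fn": "apply_moves", "kwargs": {"motion": [[[0,0,0,0.02,0.003,0,1],[0,0,0,0.04,0.007,0,1],[0,0,0,0.06,0.01,0,1],[0,0,0,0.08,0.013,0,1],[0,0,0,0.1,0.016,0,1],[0,0,0,0.12,0.02,0,1],[0,0,0,0.14,0.023,0,1],[0,0,0,0.16,0.026,0,1],[0,0,0,0.18,0.03,0,1],[0,0,0,0.2,0.033,0,1],[0,0,0,0.22,0.036,0,1],[0,0,0,0.24,0.04,0,1]]]}}

```text
time: 15.02
tool_pos: [0.5527, -0.0619, 0.0014]
tcp_rot: [3.131, 0.256, 0.0]
wrist_force: [-1.2, -0.5, 0.3]
gripper_width: -0.001
gripper_force: 0.6
```

```bash
python3 c.py
```

```text
[ 0.05 -0.01 -0.19] [ 0.5526 -0.0619  0.0014] 15.2167
[195 180  31  19 280] [208.2 190. ] front pt [ 0.57  -0.078  0.003]
[258 226  39  39  93] [281.2 238.6] front pt [0.845 0.044 0.003]
[217 234  24  14  44] [226.2 238.2] front pt [ 0.758 -0.071  0.003]
```

The coaster has followed (front edge +62 mm for 60 mm of travel). Now I steer towards the middle of the tub.

Emit:
{"fn": "apply_moves", "kwargs": {"motion": [[[0,0,0,0.024,0.007,0,1],[0,0,0,0.05,0.015,0,1],[0,0,0,0.076,0.024,0,1],[0,0,0,0.104,0.033,0,1],[0,0,0,0.132,0.042,0,1],[0,0,0,0.16,0.051,0,1],[0,0,0,0.188,0.06,0,1],[0,0,0,0.216,0.069,0,1],[0,0,0,0.244,0.078,0,1],[0,0,0,0.272,0.087,0,1],[0,0,0,0.296,0.096,0,1],[0,0,0,0.32,0.104,0,1]]]}}

```text
time: 16.22
tool_pos: [0.6328, -0.0357, 0.0014]
tcp_rot: [-3.131, -0.256, 0.0]
wrist_force: [-0.8, -0.7, -0.9]
gripper_width: -0.001
gripper_force: 0.5
```

```bash
python3 c.py
```

```text
[ 0.05 -0.18  0.52] [ 0.6324 -0.0359  0.0014] 16.4167
[210 197  31  20 304] [222.8 207.9] front pt [ 0.649 -0.055  0.003]
[217 228  55  19  90] [241.2 234.7] front pt [ 0.764 -0.034  0.003]
[273 226  26  43  71] [287.8 243.5] front pt [0.86  0.056 0.003]
```

Emit:
{"fn": "apply_moves", "kwargs": {"motion": [[[0,0,0,0.02,0.005,0,1],[0,0,0,0.056,0.014,0,1],[0,0,0,0.104,0.026,0,1],[0,0,0,0.164,0.041,0,1],[0,0,0,0.236,0.059,0,1],[0,0,0,0.316,0.079,0,1],[0,0,0,0.396,0.099,0,1],[0,0,0,0.476,0.119,0,1],[0,0,0,0.54,0.13,0,1],[0,0,0,0.56,0.13,0,1],[0,0,0,0.56,0.13,0,1],[0,0,0,0.56,0.13,0,1]]]}}

```text
time: 17.42
tool_pos: [0.7716, -0.0036, 0.001]
tcp_rot: [-3.131, -0.256, 0.001]
wrist_force: [-0.9, -0.4, 0.0]
gripper_width: 0.0
gripper_force: 0.0
```

```bash
python3 - <<'E'
from h import *
a=imaging.capture("scene")[150:350,130:330,::-1]
b=imaging.capture("top")[60:260,190:390,::-1]
cv2.imwrite("pics/end.png",np.hstack([cv2.resize(i,(400,400),interpolation=cv2.INTER_CUBIC) for i in(a,b)]))
print(status.observe()["wrist_force"])
E
```

```text
[ 0.03789429 -0.38612669 -0.66199887]
```

View pics/end.png

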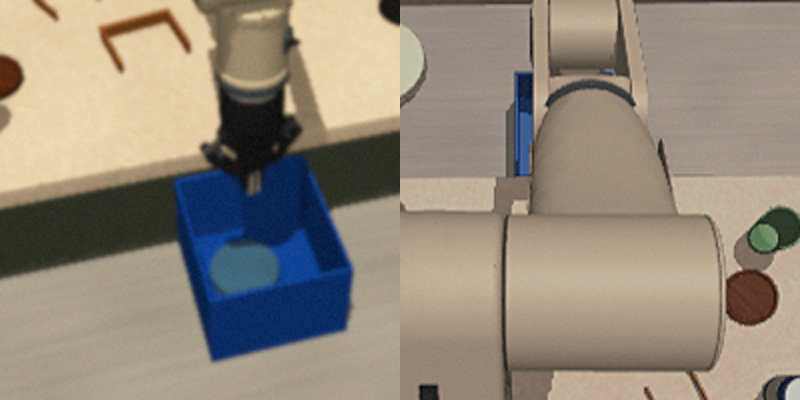

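The coaster lies flat in the tub at (245,270) and the gripper is clear above it. I lift away before handing in.

Emit:
{"fn": "apply_moves", "kwargs": {"motion": [[[0,0,0,0,0,0.1,1],[0,0,0,0,0,0.2,1],[0,0,0,0,0,0.3,1],[0,0,0,0,0,0.4,1],[0,0,0,0,0,0.4,1],[0,0,0,0,0,0.4,1],[0,0,0,0,0,0.4,1]]]}}

```text
time: 18.1
tool_pos: [0.7713, -0.0037, 0.101]
tcp_rot: [-3.131, -0.255, 0.001]
wrist_force: [-0.8, -0.9, -1.1]
gripper_width: -0.002
gripper_force: 0.0
```

```bash
python3 -c "
from rig import robot
print(robot.finish_job())"
```

```text
the job is handed in; nothing more can be done
None
```

The used blue coaster was slid out of the bay and pushed off the edge; the last picture shows it lying flat in the tub, and the job was handed in at about 18 s with the gripper clear (no verdict came back).

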